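Prop up the webcam on two wedge offcuts

ROBOT

A 6-joint arm with a two-finger parallel gripper is mounted at the origin on the work surface. World frame = base frame: x ahead of the robot, y to its left, z up, the work surface at z = 0. Lengths are in m, angles in degrees, forces in N, time in s.
With the tool pointing down it reaches from about 0.4 to 0.825 m from the base axis. Payload 7 kg.
Tool frame: the origin (TCP) lies on the centre line of the jaws, within the pads' length; the fingertips stand 19 mm ahead of it and the grasp point (between the pads) is the TCP (r.tip_extent is the distance from the TCP to the fingertips, in m); z points along the fingers, y is the line along which they close (so a half turn about z gives the same grasp; the last joint's range is limited). The gripper opens to 88 mm and grips with 3 to 60 N. Pads are 19 mm wide; open, the fingers measure 130 mm over their backs; the gripper's body (78 mm by 193 mm) begins 47 mm behind the grasp point.
Start: joints at [-51.274, 20.546, 0.682, 0, -70.136, -16.507], TCP at [0.255, -0.625, 0.246] pointing down, gripper open.
Joint ranges: [-176.03, 176.03], [-82.01, 121.73], [-58.28, 71.71], [-173.87, 95.51], [-174.79, -0.11], [-173.66, 173.66]. Speed limits (degrees/s): [136.94, 136.94, 172.46, 180, 180, 180].

INTERFACE

Orientations are given as [roll, pitch, yaw] about the fixed x, y, z axes, in that order (R = Rz(yaw) Ry(pitch) Rx(roll)).
In Python, from plant import r gives the robot as it stands. The module is installed in compiled form; this text tells all that it offers.
- The arm moves only by the tool jog_arm, never from a script. Its argument "deltas" is a list that holds one entry, the list of rows, each a list of 5 numbers: the opening, from -1 (shut) to 1 (fully open), then the shift along the world's x, y, z in cm, then the turn about the world's z in rad. In form: [[[claw, dx, dy, dz, turn], ...]]. A call has 1 to 8 rows; each row shifts and turns the commanded pose from where the row before left it; what a row does not reach is not made up. A row lasts 1/8 s, in which the tool goes at most 62.5 mm and 10.7 degrees, less where a joint would pass 70% of its speed; a pose out of reach is approached as far as the arm can. A call with a gripper value outside its range is refused whole. The fingers move at their own pace and stop on an object; "force" is the grip in N (left out, the last holds). Time passes only in rows, so rows that do not move let the fingers close. It gives the time, the measured TCP pose, the force, the opening and the grip force at its end, in the units of the state.
- r.get_state(): the state, without advancing time (a new reading comes with each control period).
- r.capture(name): name is "scene" or "top" or "wrist"; returns the picture (384x512x3 uint8, blue, green, red); there is no depth.
- r.camera_info(name): a dict with "fx", "fy", "cx", "cy" (pixels), "view" (4x4, takes a point from world to camera coordinates). Camera axes: x right, y up, looking along -z (the intrinsics and any distortion apply to the point x, -y, -z); pixel columns grow to the right and rows downward; lengths in m; the calibration is good to about 2 mm. A picture is of the moment at which its call begins: read the wrist's pose just before it. camera_info takes no time and is no camera call; for the wrist camera it gives the pose at the moment of the call.
- r.close_job(): hands the job in; it is judged then, once.
The state is a dict: "time_s": time; "joints": joint angles; "qd": joint speeds; "joint_torque": joint torques, N m; "tcp_pos": TCP position; "eef_rot": TCP orientation; "contact_force": force on the tool from outside, world axes, zero at the start; "moment": the same for the moment, N m; "gripper_width": finger opening in m; "gripper_force": force on a finger pad.
Only numpy, scipy, OpenCV 4.12 (cv2) and the standard library are available. Lean on these libraries where they do the work, as an engineer would, in place of code of your own. Each camera call takes 0.05 s, during which the arm holds its last target. There are 200 camera calls.

TASK

Build a level little stand for the webcam from the two wedge-shaped shelf offcuts: take the long one out of the wooden desk tidy and lay it down on a broad face (flat or sloping) in the middle of the cork mat, then lay the short one on its slope, thick end over thin end, so that the slopes cancel and the top is level. Then stand the webcam upright on top and let go. Set everything down gently, dropping or toppling nothing, and leave the mug, the mouse and the note block where they are.

Things in the scene. Friction and masses are not known exactly. Their poses are not given: they have to be found in the camera images.
- mat: Thin cork mat, 160 x 150 x 4 mm, fixed flat on the desk. Origin at the centre of its underside, z up (its top is 4 mm above the desk).
- tidy: Open wooden desk tidy, fixed, outside 92 (x) x 162 (y) x 100 (z) mm, walls and floor 6 mm. Origin: centre of its underside, z up. The long offcut stands in it, 26 mm above the rim, faced like the tidy: its 46 mm width along the tidy's long (y) side, so there is room for fingers at both its y sides.
- long_offcut: Long light-wood wedge, 0.13 kg, standing on its thick end in the tidy. Origin: centre of the thick end face (48 x 46 mm, square). z along its length to the thin end; sides at y=-23 and +23 mm; flat broad face at x=+24; sloping broad face from x=-24 at z=0 to x=0 at z=120 (24 mm thick there, slope 1 in 5). Thin end sawn askew: z=120 at y=-23, z=112 at y=+23.
- long_mid (a point): Point half way along the long offcut, at (0, 0, 60) mm in its frame; its axes are those of the long offcut.
- short_offcut: Short light-wood wedge, 0.06 kg, lying on its flat face on the desk. Origin: centre of that face; x along its 90 mm length to the thick end, z up; sides at y=-23 and +23 mm. Its sloping top rises from 12 mm at x=-45 to 30 mm at x=+45 (slope 1 in 5). Thin end sawn askew: x=-45 at y=-23, x=-37 at y=+23.
- webcam: Black webcam on a stand, 80 mm high, 0.13 kg, upright on the desk. Origin: centre of its underside, z up. Round weighted foot 44 mm across, 8 mm high; stem 12 mm across; box head 30 (x) x 66 (y) x 30 (z) mm from 50 to 80 mm height; the lens on its -x face is 5 mm proud (looks only, not felt).
- mug: White mug, 92 mm high, 80 mm across; a bystander. Origin at the centre of its underside.
- mouse: Black computer mouse, 105 x 60 x 32 mm; a bystander. Origin at the centre of its underside.
- notes: Block of white note paper, 76 x 76 x 28 mm; a bystander. Origin at the centre of its underside.
Mind the look-alikes: they are no part of the job. Leave any green or pink look-alike of the short_offcut alone.

How it is judged (in metres and radians):
On the way, in this order (a step that is already met when the one before it is completed fails the run):
1. the long offcut lies on a broad face in the middle of the mat, let go (horizontal distance between long_mid and mat below 0.045 m and contact force between long_offcut and mat above 0.3 N and angle between long_offcut's own z axis and vertical between 1.25 and 1.9 rad and angle between long_offcut's own y axis and vertical between 1.4 and 1.75 rad and contact force between the fingers and long_offcut below 0.1 N and linear speed of long_offcut below 0.03 m/s), for 0.2 s.
2. the short offcut lies along the long one, resting on it alone, let go (contact force between short_offcut and long_offcut above 0.15 N and contact force between short_offcut and mat below 0.05 N and angle between the x axis of short_offcut and the z axis of long_offcut, either way round below 0.35 rad and contact force between the fingers and short_offcut below 0.1 N and linear speed of short_offcut below 0.03 m/s), for 0.2 s.
At the end, for the whole second after the job is handed in: Long offcut on a broad face on the mat, middle within 45 mm of the mat centre, sides level within 10 deg; short offcut on it, off the mat, along it within 20 deg, its sides level within 10 deg; webcam on the short offcut only, upright within 5 deg; all at rest and released (horizontal distance between long_mid and mat below 0.045 m and contact force between long_offcut and mat above 0.3 N and angle between long_offcut's own z axis and vertical between 1.25 and 1.9 rad and angle between long_offcut's own y axis and vertical between 1.4 and 1.75 rad and contact force between short_offcut and long_offcut above 0.15 N and contact force between short_offcut and mat below 0.05 N and angle between short_offcut's own y axis and vertical between 1.4 and 1.75 rad and angle between the x axis of short_offcut and the z axis of long_offcut, either way round below 0.35 rad and contact force between webcam and short_offcut above 0.3 N and contact force between webcam and long_offcut below 0.05 N and angle between webcam's own z axis and vertical below 0.09 rad and linear speed of each of webcam, short_offcut below 0.02 m/s); the robot touches nothing.
It fails at once if an offcut is dropped or toppled: it turns faster than 8 rad/s or moves faster than 0.7 m/s while out of the fingers ((contact force between the fingers and long_offcut below 0.05 N and (angular speed of long_offcut above 8 rad/s or linear speed of long_offcut above 0.7 m/s)) or (contact force between the fingers and short_offcut below 0.05 N and (angular speed of short_offcut above 8 rad/s or linear speed of short_offcut above 0.7 m/s))).
It fails at once if the webcam is dropped (faster than 0.6 m/s out of the fingers) or tipped by more than 45 degrees ((contact force between the fingers and webcam below 0.05 N and linear speed of webcam above 0.6 m/s) or angle between webcam's own z axis and vertical above 0.8 rad).
It fails at once if the mug, the mouse or the note block is moved by more than 25 mm (distance of any of mug, mouse, notes from where it was at the start of the episode above 0.025 m).
It also fails if it takes over 72 s, if anything falls off the work surface, if the arm or the gripper's body presses on something with over 40 N, if the wrist force passes 120 N, or if a joint passes its speed limit or range.

## Working session

There is one attempt and no reset: what is moved stays moved. The work goes in short steps, Python scripts to look and compute and a tool call to move; the robot and the scene stay as the last step left them, time stands still between calls to the robot, and variables do not carry over. Pictures are saved under pics/ and viewed, at most 10 in all, crops included, and the job is handed in when it is done.

Besides the shell and the picture viewer there is one more tool, called as a command line: name --argument value ..., lists and objects as JSON in quotes. jog_arm: Moves the arm, as the interface text tells. Its arguments: {"type":"object","properties":{"deltas":{"type":"array"},"force":{"type":"number"}},"required":["deltas"]}

```bash
mkdir -p pics; cat > h.py <<'E'
import numpy as np, cv2
from plant import r
def ray(info,u,v):
    V=np.array(info["view"]);R=V[:3,:3];t=V[:3,3]
    d=np.array([(u-info["cx"])/info["fx"],-(v-info["cy"])/info["fy"],-1.])
    return -R.T@t, R.T@d
def onz(info,u,v,z):
    o,d=ray(info,u,v);return o+d*(z-o[2])/d[2]
def proj(info,p):
    V=np.array(info["view"]);c=V[:3,:3]@np.asarray(p)+V[:3,3]
    return np.array([info["cx"]+info["fx"]*c[0]/-c[2],info["cy"]+info["fy"]*-c[1]/-c[2]])
E
python3 - <<'E'
from h import *
for n in("scene","top"):
    cv2.imwrite(f"pics/{n}0.png",r.capture(n)); i=r.camera_info(n);print(n,i)
print(r.get_state())
E
```

```text
scene {'fx': 388.72560203390134, 'fy': 388.72560203390134, 'cx': 257.7289290104084, 'cy': 192.32039572942588, 'view': array([[-0.8379124 ,  0.54560626, -0.01471768,  0.53261543],
       [-0.37065432, -0.54902314,  0.74912547,  0.15469824],
       [ 0.4006472 ,  0.6331567 ,  0.66226461, -1.21282501],
       [ 0.        ,  0.        ,  0.        ,  1.        ]])}
top {'fx': 368.05592299950865, 'fy': 368.05592299950865, 'cx': 261.22412357856376, 'cy': 196.51708914823195, 'view': array([[-0.0285744 , -0.99955932,  0.00804202, -0.01772565],
       [ 0.99014965, -0.02720038,  0.13734561, -0.62473709],
       [-0.13706634,  0.01188737,  0.99049054, -0.8836371 ],
       [ 0.        ,  0.        ,  0.        ,  1.        ]])}
{'time_s': 0.1, 'joints': array([-5.12734151e+01,  2.05878162e+01,  6.38293384e-01, -1.77863910e-02,
       -7.01358173e+01, -1.65070460e+01]), 'qd': array([ 0.00580008, -0.04061726,  0.15676736,  0.01732485, -0.08406367,
        0.07587335]), 'joint_torque': array([-1.59800984e-03, -5.84162879e+01,  2.93750507e+01,  7.01554075e+00,
        1.01540732e-02, -5.22819369e-05]), 'tcp_pos': array([ 0.25507582, -0.62449989,  0.24470518]), 'eef_rot': array([ 1.79913426e+02, -8.21818669e-03, -1.57786511e+02]), 'contact_force': array([ 0.2663863 , -0.022424  , -0.76253493]), 'moment': array([-0.04684665,  0.05008132,  0.01317806]), 'gripper_force': 0.0, 'gripper_width': 0.0876538844653526}
```

View pics/scene0.png

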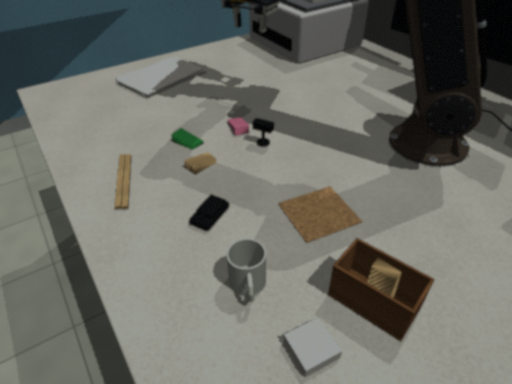

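View pics/top0.png

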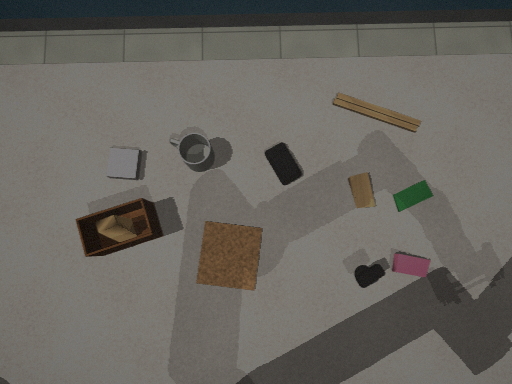

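The scene picture shows the mat at (320,213), the tidy with the long offcut at (380,290), the wood short offcut at (200,162) and the webcam at (263,130). In the top view they are the mat (230,255), tidy (118,228), short offcut (362,190) and webcam (368,273). The green and pink look-alikes are at (413,195) and (411,264).

```bash
python3 - <<'E'
from h import *
s=cv2.imread("pics/scene0.png");t=cv2.imread("pics/top0.png");ti=r.camera_info("top")
f=lambda im,x,y,w,h,k:cv2.resize(im[y:y+h,x:x+w],None,fx=k,fy=k,interpolation=cv2.INTER_CUBIC)
a=f(t,70,190,95,70,4);b=f(s,325,235,115,100,4);c=f(t,340,160,60,130,3)
W=np.zeros((560,800,3),np.uint8)
W[:280,:380]=a;W[:390,390:390+180]=c[:390];
W2=np.zeros((400,460,3),np.uint8);W2[:]=b
cv2.imwrite("pics/c1.png",W[:400]);cv2.imwrite("pics/c2.png",W2)
hsv=cv2.cvtColor(t,cv2.COLOR_BGR2HSV)
def rect(box,z,lo,hi):
    x,y,w,h=box;m=np.zeros(t.shape[:2],np.uint8)
    m[y:y+h,x:x+w]=cv2.inRange(hsv,lo,hi)[y:y+h,x:x+w]
    m=cv2.morphologyEx(m,cv2.MORPH_CLOSE,np.ones((3,3)))
    c=max(cv2.findContours(m,cv2.RETR_EXTERNAL,cv2.CHAIN_APPROX_NONE)[0],key=cv2.contourArea)
    P=np.array([onz(ti,u,v,z)[:2]*1000 for u,v in c[:,0]],np.float32)
    return cv2.minAreaRect(P),cv2.boxPoints(cv2.minAreaRect(P)).round(0).tolist()
for px in [(230,240),(362,185),(368,273),(90,240),(300,320),(300,150)]: print(px,hsv[px[1],px[0]])
print("mat",rect((180,205,100,100),.004,(5,80,20),(25,255,255)))
print("tidy",rect((65,185,105,85),.1,(0,90,10),(25,255,255)))
print("short",rect((335,160,60,60),.02,(8,70,60),(30,255,255)))
print("cam",rect((345,250,50,45),.07,(0,0,0),(180,255,45)))
E
```

```text
(230, 240) [ 15 121 103]
(362, 185) [ 18 108 104]
(368, 273) [45 17 30]
(90, 240) [178 138  24]
(300, 320) [ 15  25 123]
(300, 150) [ 19  23 124]
mat (((480.5306091308594, 50.77799987792969), (149.286376953125, 159.23284912109375), 81.36314392089844), [[391.0, -11.0], [548.0, -35.0], [570.0, 113.0], [413.0, 137.0]])
tidy (((553.4168701171875, 299.3367614746094), (101.1466293334961, 182.3899688720703), 16.44780921936035), [[479.0, 372.0], [531.0, 198.0], [628.0, 226.0], [576.0, 401.0]])
short (((636.007080078125, -295.07275390625), (90.48123931884766, 54.28791809082031), 8.971373558044434), [[587.0, -275.0], [596.0, -329.0], [685.0, -315.0], [676.0, -261.0]])
cam (((430.545654296875, -284.58685302734375), (48.671592712402344, 67.49403381347656), 27.90148162841797), [[393.0, -266.0], [425.0, -326.0], [468.0, -303.0], [436.0, -243.0]])
```

View pics/c1.png

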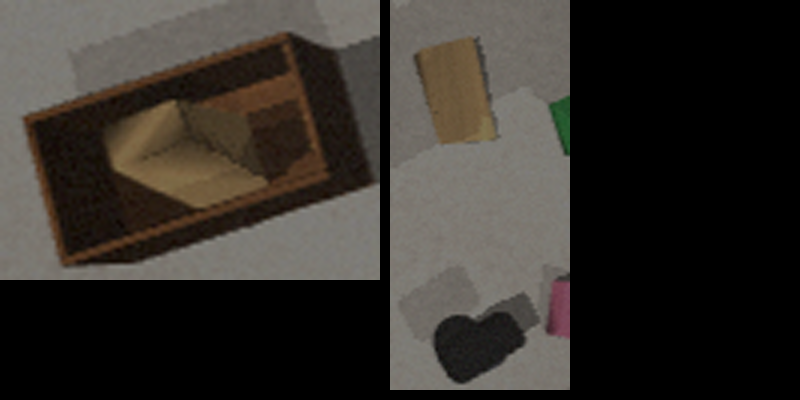

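View pics/c2.png

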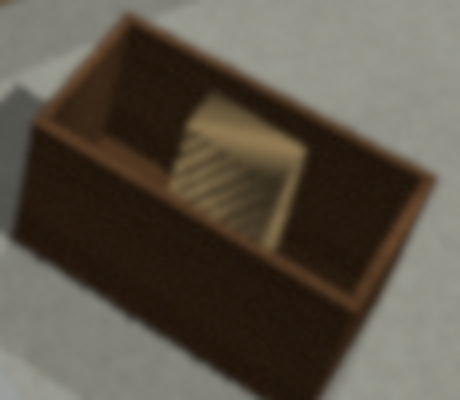

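Zoomed top crop: the tidy rim corners are near (25,118), (288,33), (328,180) and (65,265). The long offcut's top face is near (105,130), (178,100), (190,128) and (115,172). A broad face runs down from it to about (200,208)-(268,182). The scene crop shows the opposite broad face (striped) and one side.

```bash
python3 - <<'E'
from h import *
ti=r.camera_info("top");si=r.camera_info("scene")
print("camT",ray(ti,0,0)[0].round(3),"camS",ray(si,0,0)[0].round(3))
T=lambda u,v,z:(onz(ti,70+(u+.5)/4-.5,190+(v+.5)/4-.5,z)*1000).round(0)[:2]
S=lambda u,v,z:(onz(si,325+(u+.5)/4-.5,235+(v+.5)/4-.5,z)*1000).round(0)[:2]
print("rimT",[T(*p,.1) for p in((25,118),(288,33),(328,180),(65,265))])
print("rimS",[S(*p,.1) for p in((128,12),(437,178),(355,308),(38,122))])
for z in(.118,.126):print("topT",z,[T(*p,z) for p in((105,130),(178,100),(190,128),(115,172))])
print("base",[T(*p,.006) for p in((200,208),(268,182),(250,140))])
for z in(.118,.126):print("topS",z,[S(*p,z) for p in((213,92),(305,150),(290,165),(190,125))])
C=lambda u,v,z:(onz(ti,340+(u-390+.5)/3-.5,160+(v+.5)/3-.5,z)*1000).round(0)[:2]
print("short",[C(*p) for p in((417,52,.03),(474,38,.03),(417,52,.012),(474,38,.012),(440,143,.012),(470,141,.012),(440,143,.03),(496,138,.001))])
E
```

```text
camT [ 0.497 -0.024  0.961] camS [0.99  0.562 0.695]
rimT [array([575., 399.]), array([621., 247.]), array([534., 223.]), array([489., 373.])]
rimS [array([539., 222.]), array([493., 375.]), array([577., 399.]), array([623., 250.])]
topT 0.118 [array([565., 345.]), array([581., 304.]), array([565., 296.]), array([541., 338.])]
topT 0.126 [array([564., 341.]), array([580., 300.]), array([564., 293.]), array([541., 335.])]
base [array([522., 331.]), array([538., 288.]), array([565., 300.])]
topS 0.118 [array([555., 291.]), array([545., 338.]), array([557., 340.]), array([577., 299.])]
topS 0.126 [array([561., 295.]), array([551., 341.]), array([563., 343.]), array([583., 303.])]
short [array([ 670., -262.]), array([ 681., -312.]), array([ 674., -267.]), array([ 685., -318.]), array([ 593., -282.]), array([ 594., -308.]), array([ 591., -277.]), array([ 597., -334.])]
```

jog_arm --deltas '[[[1,3.5,4,0.7,0],[1,3.5,4,0.7,0],[1,3.5,4,0.7,0],[1,3.5,4,0.7,0],[1,3.5,4,0.7,0],[1,3.5,4,0.7,0],[1,3.5,4,0.7,0],[1,0,0,0,0]]]' --force 20

```text
time_s: 1.1
tcp_pos: [0.5024, -0.3423, 0.2946]
eef_rot: [-180.0, 0.0, -157.6]
contact_force: [0.1, -0.3, -0.7]
gripper_width: 0.0877
gripper_force: 0.0
```

```bash
python3 - <<'E'
from h import *
s=r.get_state();i=r.camera_info("wrist");im=r.capture("wrist");cv2.imwrite("pics/w1.png",im)
import pickle;pickle.dump(i,open("w1.pkl","wb"))
print(s["tcp_pos"],s["eef_rot"],s["joints"]);print(i)
E
```

```text
[ 0.50240304 -0.34231937  0.29462982] [-1.79999441e+02  2.98396067e-02 -1.57553448e+02] [-1.58898693e+01  1.27103859e+01 -3.82271928e+00 -1.88522710e-02
 -7.34431435e+01 -5.16582103e+01]
{'fx': 266.56104124733395, 'fy': 266.56104124733395, 'cx': 257.35059325910044, 'cy': 190.17579027293715, 'view': array([[-3.82303978e-01,  9.24036548e-01,  3.57011054e-04,
         5.06842531e-01],
       [-8.87247455e-01, -3.66975145e-01, -2.79501695e-01,
         3.69134442e-01],
       [-2.58138767e-01, -1.07171367e-01,  9.60145132e-01,
        -3.44582974e-01],
       [ 0.00000000e+00,  0.00000000e+00,  0.00000000e+00,
         1.00000000e+00]])}
```

View pics/w1.png

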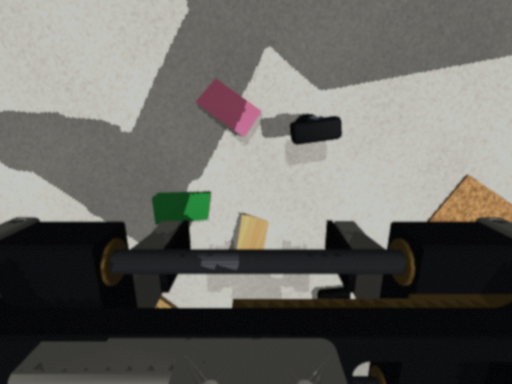

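The wrist picture shows the webcam upright at (316,130) with its lens towards the robot, and the short offcut half hidden at (252,232). I'm moving on to the tidy, turning the tool so the camera looks outward.

jog_arm --deltas '[[[1,-0.3,3.9,0.4,0.185],[1,-0.3,3.9,0.4,0.185],[1,-0.3,3.9,0.4,0.185],[1,-0.3,3.9,0.4,0.185],[1,-0.3,3.9,0.4,0.185],[1,-0.3,3.9,0.4,0.185],[1,-0.3,3.9,0.4,0.185],[1,-0.3,3.9,0.4,0.185]]]'

```text
time_s: 2.15
tcp_pos: [0.4755, -0.0327, 0.3265]
eef_rot: [180.0, 0.0, -72.7]
contact_force: [0.6, -0.7, -0.1]
gripper_width: 0.0878
gripper_force: 0.0
```

jog_arm --deltas '[[[1,-0.3,3.9,0.3,0.185],[1,-0.3,3.9,0.3,0.185],[1,-0.3,3.9,0.3,0.185],[1,-0.3,3.9,0.3,0.185],[1,-0.3,3.9,0.3,0.185],[1,-0.3,3.9,0.3,0.185],[1,-0.3,3.9,0.3,0.185],[1,-0.3,3.9,0.3,0.185]]]'

```text
time_s: 3.15
tcp_pos: [0.4522, 0.2793, 0.3503]
eef_rot: [180.0, 0.0, 12.1]
contact_force: [0.5, 0.4, 0.1]
gripper_width: 0.0876
gripper_force: 0.0
```

jog_arm --deltas '[[[1,0,0,0,0.08],[1,0,0,0,0]]]'

```text
time_s: 3.4
tcp_pos: [0.4523, 0.2786, 0.35]
eef_rot: [180.0, 0.1, 16.3]
contact_force: [-0.1, 0.4, -1.0]
gripper_width: 0.0875
gripper_force: 0.0
```

```bash
python3 - <<'E'
from h import *
import pickle
s=r.get_state();i=r.camera_info("wrist");im=r.capture("wrist");cv2.imwrite("pics/w2.png",im)
pickle.dump(i,open("w2.pkl","wb"))
print(s["tcp_pos"],s["eef_rot"],s["joints"])
for p in((.556,.311,.1),(.52,.388,.1),(.60,.4,.1),(.61,.24,.1),(.53,.22,.1)):print(p,proj(i,p).round())
E
```

```text
[0.4523431  0.27855132 0.3499885 ] [1.79961380e+02 5.77821469e-02 1.63315957e+01] [ 5.27868804e+01  3.91291404e+00 -7.27579656e+00 -3.33362988e-03
 -7.88807126e+01  5.35453796e+01]
(0.556, 0.311, 0.1) [257.  87.]
(0.52, 0.388, 0.1) [196.  97.]
(0.6, 0.4, 0.1) [201.  32.]
(0.61, 0.24, 0.1) [319.  62.]
(0.53, 0.22, 0.1) [313. 125.]
```

View pics/w2.png

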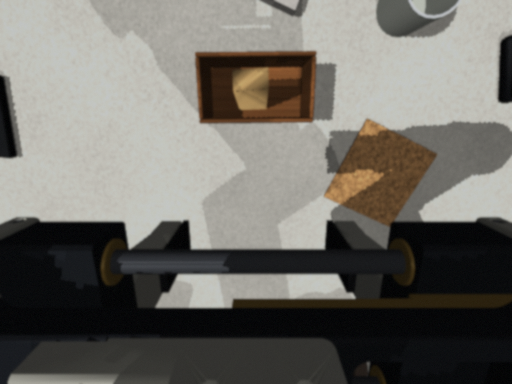

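The wrist view shows the tidy rim square in the picture, corners (197,52), (316,52), (315,122) and (199,122). The offcut is at about (251,88) and the mat at (382,172).

```bash
python3 - <<'E'
from h import *
import pickle
i=pickle.load(open("w2.pkl","rb"));im=cv2.imread("pics/w2.png")
P=np.array([onz(i,u,v,.1)*1000 for u,v in((197,52),(316,52),(315,122),(199,122))]);print(P.round(),P.mean(0).round())
c=cv2.resize(im[45:130,190:325],None,fx=5,fy=5,interpolation=cv2.INTER_CUBIC);cv2.imwrite("pics/c3.png",c)
E
```

```text
[[576. 399. 100.]
 [620. 248. 100.]
 [535. 219. 100.]
 [489. 377. 100.]] [555. 311. 100.]
```

View pics/c3.png

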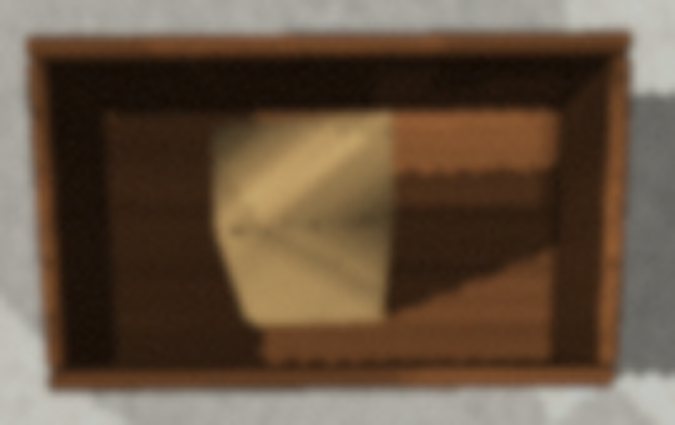

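The crop shows the thin end with corners (212,125), (392,110), (392,217) and (218,232), and the base edge of the near (sloping) face at (252,325)-(385,318).

```bash
python3 - <<'E'
from h import *
import pickle
i=pickle.load(open("w2.pkl","rb"))
a=np.radians(16.5);R=np.array([[np.cos(a),-np.sin(a)],[np.sin(a),np.cos(a)]])
for u,v,z in((212,125,.118),(392,110,.126),(392,217,.126),(218,232,.118),(252,325,.006),(385,318,.006)):
    p=onz(i,190+(u+.5)/5-.5,45+(v+.5)/5-.5,z)[:2]*1000
    print(p.round(),"tidy-local",((p-[555,311])@R).round(1))
E
```

```text
[566. 347.] tidy-local [20.6 31.5]
[581. 304.] tidy-local [ 22.8 -14.3]
[557. 296.] tidy-local [ -2.2 -14.5]
[541. 339.] tidy-local [-5.1 30.7]
[521. 331.] tidy-local [-27.3  29.2]
[536. 288.] tidy-local [-25.1 -16.9]
```

jog_arm --deltas '[[[1,3.4,1.2,-4,0],[1,3.4,1.2,-5,0],[1,3.2,1.2,-5,0],[1,0,0,-2,0],[1,0,0,0,0]]]'

```text
time_s: 4.08
tcp_pos: [0.5519, 0.3133, 0.1883]
eef_rot: [179.9, 0.2, 16.2]
contact_force: [0.0, 0.5, 0.3]
gripper_width: 0.0877
gripper_force: 0.0
```

```bash
python3 - <<'E'
from h import *
s=r.get_state();d=(np.array([.5529,.3145,.100])-s["tcp_pos"])*100;print(s["tcp_pos"],s["eef_rot"],d.round(2))
E
```

```text
[0.55190431 0.31328324 0.18828746] [179.87504374   0.23327218  16.20975179] [ 0.1   0.12 -8.83]
```

jog_arm --deltas '[[[1,0.1,0.1,-2.5,0.005],[1,0,0,-2.5,0],[1,0,0,-2.5,0],[1,0,0,-1.3,0],[1,0,0,0,0],[0,0,0,0,0],[-0.5,0,0,0,0],[-0.5,0,0,0,0]]]' --force 12

```text
time_s: 5.08
tcp_pos: [0.5534, 0.3163, 0.1032]
eef_rot: [-180.0, -0.0, 16.7]
contact_force: [-0.2, 0.2, -0.6]
gripper_width: 0.0629
gripper_force: 0.0
```

jog_arm --deltas '[[[-0.5,0,0,0,0],[-0.5,0,0,0,0]]]'

```text
time_s: 5.32
tcp_pos: [0.5532, 0.3162, 0.1026]
eef_rot: [-180.0, -0.0, 16.7]
contact_force: [-0.4, 0.3, 1.4]
gripper_width: 0.0461
gripper_force: 11.9
```

jog_arm --deltas '[[[-0.5,0,0,1,0],[-0.5,0,0,2,0],[-0.5,0,0,2,0],[-0.5,0,0,1,0],[-0.5,0,0,0,0],[-0.5,0.95,0.3,0,0],[-0.5,0.95,0.3,0,0],[-0.5,0.95,0.3,0,0]]]' --force 12

```text
time_s: 6.32
tcp_pos: [0.5817, 0.3248, 0.1617]
eef_rot: [179.9, 0.2, 16.7]
contact_force: [-4.0, -0.9, 2.4]
gripper_width: 0.0462
gripper_force: 12.0
```

jog_arm --deltas '[[[-0.5,0.75,0.22,0,0],[-0.5,0.75,0.22,0,0],[-0.5,0.4,0.12,0,0],[-0.5,0,0,0,0]]]'

```text
time_s: 6.82
tcp_pos: [0.601, 0.3307, 0.1622]
eef_rot: [180.0, 0.0, 16.7]
contact_force: [-0.8, -1.5, -1.1]
gripper_width: 0.0462
gripper_force: 12.0
```

```bash
python3 - <<'E'
from h import *
s=r.get_state();print(s["tcp_pos"],s["eef_rot"],s["contact_force"],s["gripper_force"])
t=r.capture("top");c=r.capture("scene")
f=lambda im,x,y,w,h,k:cv2.resize(im[y:y+h,x:x+w],None,fx=k,fy=k,interpolation=cv2.INTER_CUBIC)
cv2.imwrite("pics/c4.png",np.hstack([f(t,60,170,120,100,3),f(c,320,190,120,100,3)]))
E
```

```text
[0.60100041 0.33070043 0.16215125] [1.79990957e+02 6.47302326e-03 1.66735384e+01] [-0.79942097 -1.50442673 -1.11481664] 11.999739110469818
```

View pics/c4.png

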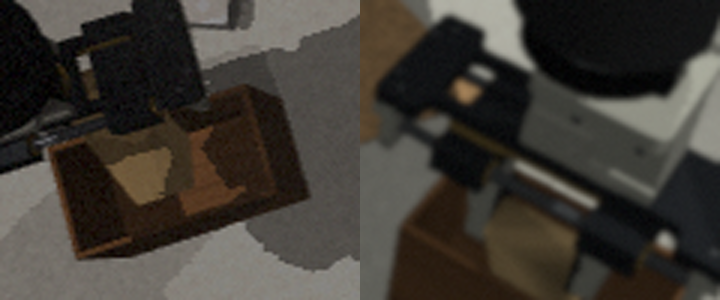

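The crops show the offcut leaning in the fingers with its base still inside the tidy, as planned. I'll squeeze, lift it clear, turn 90° and carry it over the mat.

jog_arm --deltas '[[[-0.5,0,0,0,0],[-0.5,0,0,2,0],[-0.5,0,0,4,0],[-0.5,0,0,3,0],[-0.5,0,0,0.5,0],[-0.5,-1,-2,0,-0.1],[-0.5,-1.5,-3,0,-0.18],[-0.5,-1.5,-3,0,-0.18]]]' --force 30

```text
time_s: 7.92
tcp_pos: [0.5601, 0.25, 0.2566]
eef_rot: [180.0, 0.0, -10.0]
contact_force: [1.1, -0.0, -0.9]
gripper_width: 0.0457
gripper_force: 30.0
```

jog_arm --deltas '[[[-0.5,-1.5,-3,0,-0.18],[-0.5,-1.5,-3,0,-0.18],[-0.5,-1.5,-3,0,-0.18],[-0.5,-1.5,-3,0,-0.18],[-0.5,-1.5,-3,0,-0.18],[-0.5,-1,-1.5,-3,-0.18],[-0.5,-0.8,-0.5,-4,-0.03],[-0.5,0,0,-3,0]]]'

```text
time_s: 8.93
tcp_pos: [0.4666, 0.0799, 0.156]
eef_rot: [180.0, 0.0, -73.3]
contact_force: [0.3, -0.8, -1.5]
gripper_width: 0.0458
gripper_force: 30.0
```

jog_arm --deltas '[[[-0.5,0,0,-2,0],[-0.5,0,0,0,0]]]'

```text
time_s: 9.18
tcp_pos: [0.4666, 0.0801, 0.136]
eef_rot: [179.8, -0.0, -73.3]
contact_force: [0.1, 0.0, -0.2]
gripper_width: 0.046
gripper_force: 30.0
```

```bash
python3 - <<'E'
from h import *
s=r.get_state();print(s["tcp_pos"],s["eef_rot"],s["contact_force"],((np.array([.471,.081,.125])-s["tcp_pos"])*100).round(2))
t=r.capture("top");c=r.capture("scene");cv2.imwrite("pics/top5.png",t);cv2.imwrite("pics/scene5.png",c)
f=lambda im,x,y,w,h,k:cv2.resize(im[y:y+h,x:x+w],None,fx=k,fy=k,interpolation=cv2.INTER_CUBIC)
# short offcut & webcam crop at rest from scene + held offcut from scene
cv2.imwrite("pics/c5.png",np.hstack([f(c,240,110,130,150,3),f(c,160,90,130,150,3)]))
E
```

```text
[0.46664792 0.08012252 0.13601955] [ 1.79821995e+02 -4.25639703e-02 -7.32771095e+01] [ 0.0875385   0.03025569 -0.17806044] [ 0.44  0.09 -1.1 ]
```

View pics/c5.png

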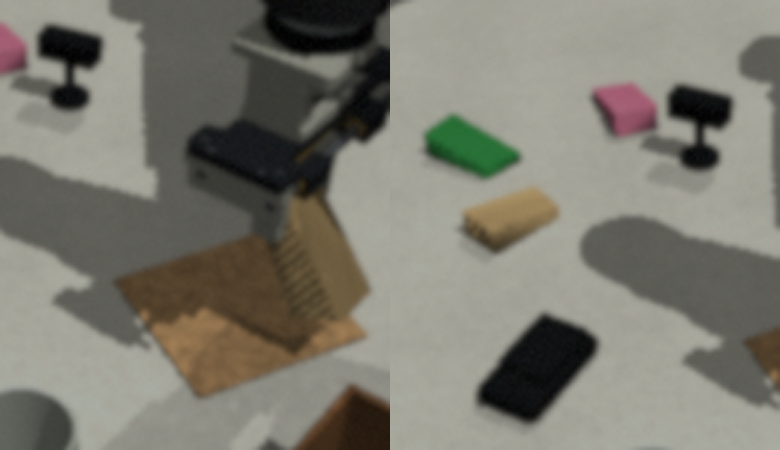

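The left crop shows the held offcut tilted the right way, thin end towards -y and base over the mat. The right crop shows the short offcut at (510,217) with its thick end at the left, which is world +x.

jog_arm --deltas '[[[-0.5,0,0,-1.5,0],[-0.5,0,0,-1,0],[-0.5,0,0,-0.6,0],[-0.5,0,0,-0.3,0],[-0.5,0,0,-0.3,0],[-0.5,0,0,0,0]]]' --force 10

```text
time_s: 10.02
tcp_pos: [0.4677, 0.0807, 0.1005]
eef_rot: [180.0, -0.0, -73.3]
contact_force: [-0.1, -0.8, -1.2]
gripper_width: 0.0459
gripper_force: 10.0
```

jog_arm --deltas '[[[-0.5,0,0,-0.4,0],[-0.5,0.23,-0.77,-0.35,0],[-0.5,0.23,-0.77,-0.35,0],[-0.5,0.21,-0.71,-0.46,0],[-0.5,0.21,-0.71,-0.46,0],[-0.5,0,0,0,0]]]'

```text
time_s: 10.78
tcp_pos: [0.4767, 0.0507, 0.0799]
eef_rot: [180.0, -0.0, -73.3]
contact_force: [-0.5, -0.5, -1.2]
gripper_width: 0.0459
gripper_force: 10.0
```

jog_arm --deltas '[[[-0.5,0.19,-0.62,-0.58,0],[-0.5,0.16,-0.53,-0.65,0],[-0.5,0.15,-0.5,-0.7,0],[-0.5,0.13,-0.4,-0.75,0],[-0.5,0,0,0,0]]]'

```text
time_s: 11.4
tcp_pos: [0.4822, 0.0302, 0.0526]
eef_rot: [179.9, 0.0, -73.3]
contact_force: [1.4, 0.0, -0.7]
gripper_width: 0.0455
gripper_force: 10.0
```

```bash
python3 - <<'E'
from h import *
s=r.get_state();print(s["tcp_pos"],s["contact_force"],s["moment"],s["gripper_force"])
t=r.capture("top");cv2.imwrite("pics/top6.png",t);cv2.imwrite("pics/scene6.png",r.capture("scene"))
ti=r.camera_info("top")
hsv=cv2.cvtColor(t,cv2.COLOR_BGR2HSV);x,y,w,h=170,190,120,120
for v in range(200,300,6): print(v,[tuple(int(k) for k in hsv[v,u]) for u in range(185,265,8)])
E
```

```text
[0.48222035 0.03017243 0.05255784] [ 1.44486488  0.00201727 -0.71352833] [-0.00548155  0.11709322  0.01517523] 9.997848719358444
200 [(23, 23, 132), (16, 25, 130), (21, 27, 125), (19, 27, 130), (17, 27, 132), (17, 28, 128), (14, 21, 134), (20, 21, 146), (19, 19, 147), (13, 24, 149)]
206 [(21, 23, 146), (18, 17, 148), (19, 22, 128), (16, 22, 130), (15, 27, 134), (15, 27, 131), (14, 22, 130), (20, 21, 146), (22, 19, 145), (25, 19, 147)]
212 [(20, 21, 145), (18, 23, 146), (15, 27, 133), (16, 25, 130), (18, 25, 133), (15, 7, 69), (105, 11, 45), (15, 21, 148), (11, 23, 87), (13, 25, 93)]
218 [(13, 12, 146), (23, 16, 145), (22, 19, 146), (107, 48, 37), (0, 15, 35), (30, 6, 41), (160, 19, 41), (17, 19, 93), (17, 20, 89), (15, 23, 88)]
224 [(16, 21, 131), (15, 24, 147), (21, 18, 144), (13, 39, 46), (13, 66, 54), (15, 42, 36), (135, 12, 44), (19, 23, 87), (15, 29, 88), (23, 26, 88)]
230 [(16, 22, 127), (16, 20, 143), (14, 76, 64), (165, 12, 41), (120, 6, 44), (150, 28, 37), (12, 61, 63), (20, 35, 65), (15, 121, 74), (15, 111, 71)]
236 [(21, 25, 130), (17, 70, 66), (30, 5, 50), (0, 14, 37), (0
[... 847 characters left out ...]
69), (140, 17, 46), (128, 27, 38), (150, 22, 46), (143, 23, 44), (20, 20, 39), (168, 38, 34), (14, 67, 57), (150, 7, 38)]
278 [(10, 55, 70), (150, 10, 49), (30, 5, 49), (90, 6, 46), (60, 6, 43), (165, 11, 45), (165, 12, 41), (20, 20, 38), (10, 18, 43), (5, 18, 84)]
284 [(11, 67, 65), (11, 53, 67), (90, 13, 40), (105, 15, 35), (150, 19, 40), (60, 7, 37), (150, 31, 33), (12, 69, 63), (0, 19, 27), (40, 25, 31)]
290 [(17, 64, 56), (11, 65, 55), (11, 62, 70), (160, 18, 43), (0, 23, 44), (130, 20, 38), (8, 65, 63), (120, 23, 33), (68, 39, 26), (173, 31, 33)]
296 [(13, 76, 54), (11, 66, 54), (6, 51, 50), (11, 58, 62), (12, 71, 61), (19, 32, 87), (150, 8, 33), (0, 0, 31), (30, 8, 31), (22, 19, 146)]
```

jog_arm --deltas '[[[-0.5,0.1,-0.35,-0.8,0],[-0.5,0.08,-0.27,-0.7,0],[-0.5,0.05,-0.17,-0.5,0],[-0.5,0.02,-0.07,-0.2,0],[-0.5,0,0,0,0]]]'

```text
time_s: 12.12
tcp_pos: [0.4851, 0.022, 0.0313]
eef_rot: [180.0, 0.0, -73.3]
contact_force: [0.2, 0.2, -2.3]
gripper_width: 0.046
gripper_force: 10.0
```

```bash
python3 - <<'E'
from h import *
s=r.get_state();print(s["tcp_pos"],s["contact_force"],s["moment"],s["gripper_width"])
c=r.capture("scene");cv2.imwrite("pics/scene7.png",c);si=r.camera_info("scene")
a=np.array([.287,-.958,0]);n=np.array([.958,.287,0])
# predicted corners if flat: TCP is at z=96.6 along axis
T=s["tcp_pos"].copy();T[2]=0
for nm,zz,x,h in(("thick top",0,0,.052),("thick bot",0,0,.004),("thin top",.116,0,.028)):
  for sd in(-.023,.023):
    p=T+a*(zz-.0966)+n*sd;p[2]=h;print(nm,sd,p.round(3),proj(si,p).round())
h=cv2.cvtColor(c,cv2.COLOR_BGR2HSV)
for v in range(180,245,3):print(v,"".join("%4d"%h[v,u,2] for u in range(270,370,4)))
E
```

```text
[0.48513502 0.02198926 0.03128854] [ 0.22254916  0.15214178 -2.25812174] [-0.01318384  0.14686859  0.0288804 ] 0.04604085935881971
thick top -0.023 [0.435 0.108 0.052] [352. 204.]
thick top 0.023 [0.479 0.121 0.052] [342. 214.]
thick bot -0.023 [0.435 0.108 0.004] [349. 218.]
thick bot 0.023 [0.479 0.121 0.004] [339. 228.]
thin top -0.023 [ 0.469 -0.003  0.028] [311. 191.]
thin top 0.023 [0.513 0.01  0.028] [300. 200.]
180   98 100  97  54  53  43  31  34  55  62  82 108  33  50  34  38  51 160 170 171 172 171 170 173 172
183  100 100  62  40  28  29  31  27  29  42  70  49  47  48  89 126 149 170 172 171 175 172 173 173 172
186   99 100  35  30  33  30  29  29  28  27  27  49  27  38 146 155 166 170 169 169 172 172 173 173 175
189   99  98  60  23  23  29  29  27  29  28  41  28  28  50  92 152 167 168 170 171 172 173 172 173 175
192   99 100  82  53  36  17  26  32  30  27  29  28  20  58  87 105 148 167 170 173 170 172 171 174 172
195   98  97  82  52  62  49  21  33  30  30  32  21  22  57  59  76  89 126 170 171 171 173 170 173 173
198   99  98  97  81  62  62  59  32  20  38  4
[... 932 characters left out ...]
37 129 128 150 141 129 125 123 118  72 120 140 154 135 140 161 170 169
228  162 148 148 150 148 146 122 128 123 127 151 148 151 138 124 120 127 141 147 144 165 170 171 170 170
231  151 149 147 149 150 148 146 118 133 122 148 143 154 145 132 117 121 143 166 172 172 171 173 170 168
234  150 149 149 148 149 149 148 140 127 130 156 153 148 154 137 130 161 169 174 175 174 171 170 171 167
237  152 148 151 148 150 150 151 146 118 124 162 149 148 144 162 169 169 169 175 171 172 164 156 171 170
240  150 153 150 149 152 152 150 149 142 126 137 137 163 171 170 167 171 170 172 171 173 129  82 135 170
243  153 149 149 149 147 149 149 149 151 152 164 167 171 166 171 171 173 170 170 171 153  91  40  58 105
```

jog_arm --deltas '[[[-0.5,0.01,-0.03,-0.3,0],[-0.5,0,0,0,0],[0.2,0,0,0,0],[0.5,0,0,0,0],[0.5,0,0,0,0],[0.5,0,0,0,0]]]' --force 5

```text
time_s: 12.92
tcp_pos: [0.4855, 0.0217, 0.0286]
eef_rot: [-180.0, 0.0, -73.3]
contact_force: [0.6, -0.4, 0.6]
gripper_width: 0.0653
gripper_force: 0.0
```

jog_arm --deltas '[[[0.8,0,0,2,0],[1,0,0,4,0],[1,0,0,4,0],[1,0.3,-2,3,0.18],[1,0.3,-4,3,0.18],[1,0.3,-4,3,0.18],[1,0.3,-4,3,0.18],[1,0.3,-4,3,0.18]]]'

```text
time_s: 13.92
tcp_pos: [0.5002, -0.1595, 0.2797]
eef_rot: [-180.0, -0.0, -21.4]
contact_force: [0.1, 0.4, -0.1]
gripper_width: 0.0878
gripper_force: 0.0
```

jog_arm --deltas '[[[1,0.3,-4,1,0.18],[1,0.3,-4,1,0.18],[1,0.3,-4,0,0.18],[1,0.3,-3.7,0,0],[1,0,0,0,0],[1,0,0,0,0]]]'

```text
time_s: 14.68
tcp_pos: [0.5122, -0.3151, 0.2982]
eef_rot: [-180.0, 0.0, 9.2]
contact_force: [0.7, -0.2, 0.2]
gripper_width: 0.0879
gripper_force: 0.0
```

```bash
cat > m.py <<'E'
from h import *
def poly(im,info,box,z,lo,hi,n=4):
    x,y,w,h=box;hsv=cv2.cvtColor(im,cv2.COLOR_BGR2HSV);m=np.zeros(im.shape[:2],np.uint8)
    m[y:y+h,x:x+w]=cv2.inRange(hsv,lo,hi)[y:y+h,x:x+w]
    m=cv2.morphologyEx(m,cv2.MORPH_CLOSE,np.ones((3,3)))
    c=max(cv2.findContours(m,cv2.RETR_EXTERNAL,cv2.CHAIN_APPROX_NONE)[0],key=cv2.contourArea)
    P=np.array([onz(info,u,v,z)[:2]*1000 for u,v in c[:,0]],np.float32)
    q=cv2.approxPolyDP(c,2.5,True)[:,0]
    return c,q,cv2.minAreaRect(P)
E
python3 - <<'E'
from m import *
import pickle
s=r.get_state();i=r.camera_info("wrist");w=r.capture("wrist");t=r.capture("top");sc=r.capture("scene");ti=r.camera_info("top")
pickle.dump(i,open("w8.pkl","wb"))
for n,a in(("w8",w),("top8",t),("scene8",sc)):cv2.imwrite(f"pics/{n}.png",a)
print(s["tcp_pos"],s["eef_rot"])
for p in((.636,-.295,.02),(.43,-.28,.08)):print(proj(i,p).round())
hsv=cv2.cvtColor(t,cv2.COLOR_BGR2HSV)
for v in range(215,300,5):print(v," ".join("%d,%d"%(hsv[v,u,1],hsv[v,u,2]) for u in range(195,268,5)))
for lo in((10,70,90),(10,60,60)):
  c,q,R=poly(w,i,(120,0,300,215),.02,lo,(30,255,255));print("wrist",q.tolist(),R,cv2.contourArea(c))
E
```

```text
[ 0.51215589 -0.31511633  0.29821146] [-1.79972571e+02  2.67130757e-02  9.19539759e+00]
[258.  77.]
[225. 221.]
215 25,155 27,153 28,156 29,152 22,151 25,153 21,157 17,169 24,167 15,169 15,169 14,170 18,169 18,169 20,165
220 22,152 26,145 22,148 23,145 24,147 26,154 28,155 23,170 18,171 17,169 22,173 21,172 12,169 12,168 15,167
225 28,144 26,148 124,128 116,128 112,128 126,123 122,155 121,150 116,161 95,124 21,160 21,171 20,168 20,168 20,170
230 25,144 27,151 121,133 123,143 124,134 120,127 122,144 120,155 123,154 116,161 120,155 117,148 119,152 120,142 12,168
235 24,151 24,148 122,128 117,126 118,138 123,137 121,133 123,160 120,144 120,140 124,164 118,130 121,168 116,145 23,170
240 23,144 26,147 124,136 124,134 123,131 124,138 118,128 120,142 118,123 115,137 119,150 123,153 118,147 103,141 20,169
245 24,148 24,140 118,123 124,128 118,127 120,136 124,144 119,118 89,63 90,62 103,72 110,97 120,162 39,118 17,169
250 25,145 41,150 126,127 121,135 120,140 73,59 91,56 79,61 98,60 99,75 109,89 112,100 109,96 17,166 21,170
255 25,153 82,133 107,57 87,56 97,58 79,58 105,56 97,58 103,77 111,94
[... 576 characters left out ...]
0,138 124,146 122,153 108,134 25,166 22,164
285 20,168 18,169 18,167 16,158 93,143 123,154 116,147 119,142 118,149 122,149 122,149 120,147 46,122 23,165 24,167
290 19,164 12,165 20,168 23,168 14,168 21,168 20,165 17,169 18,171 18,169 24,170 28,164 20,166 24,168 27,168
295 20,166 15,167 15,166 12,168 15,168 17,167 25,166 20,168 23,170 24,169 14,167 24,170 19,171 23,166 22,164
wrist [[243, 44], [248, 105], [277, 108], [275, 43]] ((636.5283203125, -298.0149230957031), (89.61686706542969, 47.01051330566406), 11.972029685974121) 1995.5
wrist [[274, 41], [243, 44], [249, 106], [277, 108]] ((636.0653076171875, -298.27386474609375), (91.58269500732422, 47.273521423339844), 12.330082893371582) 2037.0
```

```bash
python3 - <<'E'
from m import *
import pickle
i=pickle.load(open("w8.pkl","rb"));ti=r.camera_info("top")
w=cv2.imread("pics/w8.png");t=cv2.imread("pics/top8.png")
for u,v,z in((243,44,.03),(275,42.5,.03),(248.5,105.5,.012),(277,108,.012),(277,108,.0)):print((onz(i,u,v,z)[:2]*1000).round(1))
c,q,R=poly(t,ti,(198,240,66,36),.04,(5,60,40),(25,117,115));print("long",q.tolist(),R)
for u,v in q: print(u,v,[(onz(ti,u,v,z)[:2]*1000).round() for z in(.004,.028,.052)])
# predictions
a=np.array([.287,-.958,0]);n=np.array([.958,.287,0]);T=np.array([.4855,.0217,0])
for zz,h in((0,.052),(0,.004),(.116,.028)):
  for sd in(-.023,.023):
    p=T+a*(zz-.0966)+n*sd;p[2]=h;print(zz,h,sd,(p*1000).round(),proj(ti,p).round())
c,q,R=poly(w,i,(150,150,150,75),.08,(0,0,0),(180,255,40));print("cam",q.tolist(),R)
E
```

```text
[ 672.3 -267.5]
[ 681.1 -310.6]
[ 594.2 -286.5]
[ 597.6 -330. ]
[ 597.9 -330.8]
long [[252, 242], [246, 241], [202, 256], [209, 273], [236, 263], [249, 252], [258, 256]] ((479.3551025390625, 45.81041717529297), (47.06435012817383, 135.9503936767578), 17.426654815673828)
252 242 [array([512.,  -9.]), array([511.,  -9.]), array([511.,  -9.])]
246 241 [array([515.,   7.]), array([514.,   6.]), array([514.,   5.])]
202 256 [array([480., 121.]), array([480., 117.]), array([480., 113.])]
209 273 [array([436., 103.]), array([438., 100.]), array([439.,  97.])]
236 263 [array([459.,  34.]), array([460.,  32.]), array([461.,  31.])]
249 252 [array([486.,  -0.]), array([487.,  -1.]), array([487.,  -1.])]
258 256 [array([476., -23.]), array([476., -23.]), array([477., -23.])]
0 0.052 -0.023 [436. 108.  52.] [204. 275.]
0 0.052 0.023 [480. 121.  52.] [199. 256.]
0 0.004 -0.023 [436. 108.   4.] [207. 273.]
0 0.004 0.023 [480. 121.   4.] [202. 256.]
0.116 0.028 -0.023 [469.  -3.  28.] [250. 259.]
0.116 0.028 0.023 [513.  10.  28.] [245. 241.]
cam [[253, 218], [242, 199], [232, 198], [225, 204], [225, 214], [211, 224], [253, 224]] ((446.7090759277344, -286.9439697265625), (39.59953689575195, 60.95220184326172), 9.245020866394043)
```

jog_arm --deltas '[[[0.5,3,0.4,-4,0.06],[0.5,4,0.5,-5,0],[0.5,4,0.5,-5,0],[0.5,1.6,0.3,-5,0],[0.5,0,0,-2,0],[0.5,0,0,0,0]]]'

```text
time_s: 15.58
tcp_pos: [0.6354, -0.2973, 0.0892]
eef_rot: [-179.9, 0.2, 12.7]
contact_force: [-0.6, 0.4, 0.5]
gripper_width: 0.0658
gripper_force: 0.0
```

```bash
python3 - <<'E'
from m import *
s=r.get_state();print(s["tcp_pos"],s["eef_rot"],((np.array([.6379,-.298,.025])-s["tcp_pos"])*100).round(2))
t=cv2.imread("pics/top8.png");ti=r.camera_info("top")
c,q,R=poly(t,ti,(380,170,70,60),.02,(40,60,20),(85,255,255));print([(onz(ti,u,v,.02)[:2]*1000).round() for u,v in q])
E
```

```text
[ 0.63539761 -0.29728011  0.0892025 ] [-179.9029576     0.20703712   12.74323736] [ 0.25 -0.07 -6.42]Traceback (most recent call last):
  File "<stdin>", line 4, in <module>
  File "m.py", line 6, in poly
    c=max(cv2.findContours(m,cv2.RETR_EXTERNAL,cv2.CHAIN_APPROX_NONE)[0],key=cv2.contourArea)
ValueError: max() iterable argument is empty
```

jog_arm --deltas '[[[0.5,0.2,-0.1,-2,0],[0.5,0,0,-2,0],[0.5,0,0,-1.6,0],[0.5,0,0,-0.7,0],[0.5,0,0,0,0],[-0.3,0,0,0,0],[-0.3,0,0,0,0],[-0.3,0,0,0,0]]]' --force 8

```text
time_s: 16.58
tcp_pos: [0.6386, -0.2996, 0.0289]
eef_rot: [180.0, -0.1, 12.7]
contact_force: [-0.8, 0.9, 1.6]
gripper_width: 0.046
gripper_force: 8.0
```

jog_arm --deltas '[[[-0.3,0,0,0,0]]]' --force 15

```text
time_s: 16.7
tcp_pos: [0.6386, -0.2996, 0.0289]
eef_rot: [180.0, -0.0, 12.7]
contact_force: [-1.0, -0.0, 3.7]
gripper_width: 0.0459
gripper_force: 15.0
```

jog_arm --deltas '[[[-0.3,0,0,1,0],[-0.3,0,0,3,0],[-0.3,0,0,5,0],[-0.3,0,1.5,4,0],[-0.3,-1.7,3.5,2,-0.17],[-0.3,-1.7,3.5,0,-0.17],[-0.3,-1.7,3.5,0,-0.17],[-0.3,-1.7,3.5,0,-0.17]]]'

```text
time_s: 17.7
tcp_pos: [0.5696, -0.1435, 0.1789]
eef_rot: [-180.0, -0.0, -26.6]
contact_force: [0.7, -0.1, 0.3]
gripper_width: 0.0458
gripper_force: 15.0
```

jog_arm --deltas '[[[-0.3,-1.7,3.5,0,-0.17],[-0.3,-1.7,3.5,0,-0.17],[-0.3,-1.7,3.5,0,-0.17],[-0.3,-1.7,3.5,-2,-0.17],[-0.3,-1.3,3,-3,-0.14],[-0.3,-0.8,1.2,-1,0],[-0.3,0,0,0,0],[-0.3,0,0,0,0]]]'

```text
time_s: 18.7
tcp_pos: [0.4822, 0.0373, 0.1192]
eef_rot: [-179.9, -0.0, -73.2]
contact_force: [0.2, -0.9, -0.8]
gripper_width: 0.046
gripper_force: 15.0
```

```bash
python3 - <<'E'
from h import *
s=r.get_state();print(s["tcp_pos"],s["eef_rot"],((np.array([.4793,.0404,.082])-s["tcp_pos"])*100).round(2),s["gripper_width"])
cv2.imwrite("pics/scene9.png",r.capture("scene"))
E
```

```text
[0.48218009 0.03727524 0.11915613] [-1.79922249e+02 -6.97670038e-03 -7.31742595e+01] [-0.29  0.31 -3.72] 0.046040999659661457
```

jog_arm --deltas '[[[-0.3,-0.3,0.3,-1.5,0],[-0.3,0,0,-1.5,0],[-0.3,0,0,-0.7,0],[-0.3,0,0,-0.3,0],[-0.3,0,0,-0.2,0],[-0.3,0,0,0,0]]]' --force 7

```text
time_s: 19.5
tcp_pos: [0.4786, 0.0405, 0.0766]
eef_rot: [-180.0, -0.0, -73.3]
contact_force: [0.1, -0.4, 0.0]
gripper_width: 0.0461
gripper_force: 7.0
```

jog_arm --deltas '[[[-0.3,0,0,-0.2,0],[-0.3,0,0,-0.2,0],[-0.3,0,0,-0.2,0],[-0.3,0,0,0,0]]]'

```text
time_s: 20.0
tcp_pos: [0.4783, 0.0405, 0.0701]
eef_rot: [180.0, 0.0, -73.3]
contact_force: [-1.0, -1.0, 0.7]
gripper_width: 0.0455
gripper_force: 7.0
```

jog_arm --deltas '[[[-0.3,0,0,-0.2,0],[-0.3,0,0,0,0]]]'

```text
time_s: 20.25
tcp_pos: [0.4783, 0.0405, 0.0681]
eef_rot: [180.0, 0.0, -73.3]
contact_force: [0.3, -0.8, -0.4]
gripper_width: 0.0462
gripper_force: 7.0
```

jog_arm --deltas '[[[-0.3,0,0,-0.2,0],[-0.3,0,0,0,0]]]'

```text
time_s: 20.5
tcp_pos: [0.4782, 0.0404, 0.0664]
eef_rot: [180.0, -0.0, -73.3]
contact_force: [-1.1, -1.0, 4.1]
gripper_width: 0.0458
gripper_force: 7.0
```

jog_arm --deltas '[[[-0.3,0,0,0.1,0],[0.2,0,0,0,0],[0.4,0,0,0,0],[0.4,0,0,0,0],[0.5,0,0,1,0],[0.5,0,0,3,0],[0.7,0,0,5,0],[1,-0.5,-2,4,0]]]'

```text
time_s: 21.5
tcp_pos: [0.4739, 0.0209, 0.1999]
eef_rot: [-179.9, -0.0, -73.2]
contact_force: [1.2, 0.9, -0.4]
gripper_width: 0.0792
gripper_force: 0.0
```

jog_arm --deltas '[[[1,-1.3,-3.5,2,0.02],[1,-1.3,-3.5,2,0.02],[1,-1.3,-3.5,2,0.02],[1,-1.3,-3.5,2,0.02],[1,-1.3,-3.5,2,0],[1,-1,-1.5,0,0],[1,0,0,0,0]]]'

```text
time_s: 22.38
tcp_pos: [0.3974, -0.17, 0.2972]
eef_rot: [-180.0, 0.0, -68.8]
contact_force: [-0.1, 0.1, 0.1]
gripper_width: 0.0878
gripper_force: 0.0
```

```bash
python3 - <<'E'
from m import *
import pickle
s=r.get_state();i=r.camera_info("wrist");w=r.capture("wrist");t=r.capture("top");sc=r.capture("scene");ti=r.camera_info("top");si=r.camera_info("scene")
pickle.dump(i,open("w10.pkl","wb"))
for n,a in(("w10",w),("top10",t),("scene10",sc)):cv2.imwrite(f"pics/{n}.png",a)
print(s["tcp_pos"],s["eef_rot"])
p=proj(i,(.43,-.285,.08));print("cam px",p)
x,y=int(p[0]),int(p[1]);box=(max(0,x-60),max(0,y-50),120,max(20,min(100,215-y+50)))
c,q,R=poly(w,i,box,.08,(0,0,0),(180,255,45));print(q.tolist(),R,cv2.contourArea(c))
print("box",box)
f=lambda im,x,y,w,h,k:cv2.resize(im[y:y+h,x:x+w],None,fx=k,fy=k,interpolation=cv2.INTER_CUBIC)
cv2.imwrite("pics/c10.png",np.hstack([f(t,190,215,80,80,4),f(sc,275,165,100,80,4)[:320]]))
E
```

```text
[ 0.39737081 -0.17002091  0.29721357] [-1.79976376e+02  1.70900206e-02 -6.88014908e+01]
cam px [266.55119084  74.67958349]
[[278, 45], [259, 50], [260, 70], [256, 84], [268, 101], [285, 97], [286, 78]] ((425.416259765625, -287.8431091308594), (37.4201545715332, 63.85237503051758), 22.946699142456055) 1301.5
box (206, 24, 120, 100)
```

View pics/c10.png

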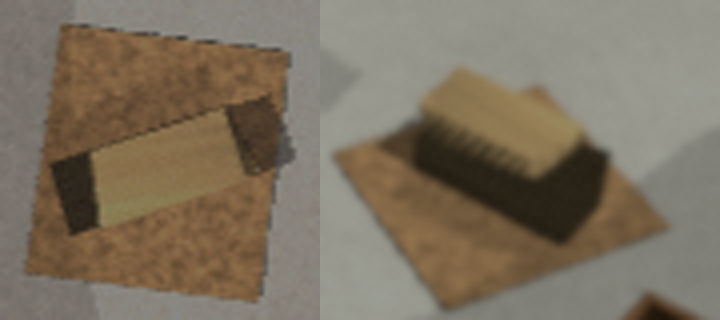

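The last picture shows the short offcut lying flush on the long one along the mat, thick end over thin, with its top level. In the top crop the top face runs from (93,150)/(100,228) to (222,110)/(243,172).

```bash
python3 - <<'E'
from m import *
import pickle
i=pickle.load(open("w10.pkl","rb"));w=cv2.imread("pics/w10.png");ti=r.camera_info("top");si=r.camera_info("scene")
print("wcam pos",ray(i,0,0)[0].round(3))
for z in(.08,.05):print(z,[(onz(i,u,v,z)[:2]*1000).round().tolist() for u,v in((278,45),(259,50),(285,97),(268,101),(260,70),(256,84))])
print("short top",[(onz(ti,190+(u+.5)/4-.5,215+(v+.5)/4-.5,.0606)[:2]*1000).round().tolist() for u,v in((93,150),(100,228),(222,110),(243,172))])
print("S",[(onz(si,275+(u-320+.5)/4-.5,165+(v+.5)/4-.5,.0606)[:2]*1000).round().tolist() for u,v in((460,68),(420,107),(540,178),(582,130))])
# webcam outline in top0 and scene0
for n,inf,box in(("top0",ti,(345,250,50,45)),("scene0",si,(245,112,36,38))):
  c,q,R=poly(cv2.imread(f"pics/{n}.png"),inf,box,.08,(0,0,0),(180,255,50));print(n,q.tolist(),[(onz(inf,u,v,.08)[:2]*1000).round().tolist() for u,v in q])
g=cv2.cvtColor(w,cv2.COLOR_BGR2GRAY)
for v in range(38,108,4):print(v,g[v,250:294:2].tolist())
E
```

```text
wcam pos [ 0.424 -0.239  0.436]
0.08 [[429.0, -321.0], [449.0, -307.0], [399.0, -269.0], [417.0, -257.0], [439.0, -287.0], [438.0, -270.0]]
0.05 [[430.0, -327.0], [451.0, -313.0], [396.0, -272.0], [416.0, -258.0], [441.0, -291.0], [439.0, -273.0]]
short top [[489.0, 86.0], [443.0, 82.0], [511.0, 7.0], [473.0, -5.0]]
S [[474.0, -5.0], [518.0, 10.0], [499.0, 100.0], [450.0, 82.0]]
top0 [[379, 264], [356, 268], [355, 276], [361, 286], [383, 275]] [[450.0, -308.0], [443.0, -253.0], [424.0, -250.0], [401.0, -262.0], [425.0, -316.0]]
scene0 [[256, 118], [253, 126], [263, 133], [257, 142], [266, 145], [268, 141], [263, 133], [270, 131], [273, 123]] [[435.0, -316.0], [467.0, -282.0], [464.0, -234.0], [503.0, -205.0], [490.0, -179.0], [475.0, -192.0], [464.0, -234.0], [441.0, -231.0], [409.0, -263.0]]
38 [93, 94, 93, 94, 97, 95, 96, 93, 93, 89, 90, 90, 95, 96, 94, 94, 95, 94, 94, 97, 97, 92]
42 [92, 94, 97, 96, 91, 94, 97, 96, 94, 92, 94, 92, 96, 94, 93, 94, 97, 97, 94, 96, 98, 95]
46 [96, 98, 98, 97, 95, 81, 66, 56, 45, 40, 28, 17, 13, 10, 17, 51, 91, 98, 95, 96, 95, 96]
50 [95, 95, 97, 97, 
[... 609 characters left out ...]
 7, 9, 11, 7, 9, 8, 41, 88, 96, 98]
82 [66, 68, 65, 39, 9, 6, 4, 6, 10, 7, 11, 9, 10, 10, 6, 9, 4, 9, 52, 91, 95, 96]
86 [69, 71, 70, 60, 21, 5, 5, 4, 5, 10, 9, 10, 8, 9, 7, 6, 9, 9, 54, 94, 95, 94]
90 [92, 138, 144, 149, 128, 61, 9, 2, 7, 6, 8, 8, 8, 6, 8, 9, 8, 8, 41, 117, 116, 104]
94 [138, 158, 155, 153, 151, 150, 114, 40, 5, 7, 8, 8, 8, 9, 8, 9, 9, 8, 49, 159, 180, 153]
98 [147, 154, 156, 155, 155, 156, 155, 93, 14, 6, 9, 6, 5, 6, 6, 6, 13, 41, 112, 171, 177, 179]
102 [155, 155, 159, 158, 156, 161, 174, 168, 120, 82, 72, 96, 115, 125, 143, 158, 165, 176, 178, 177, 179, 180]
106 [177, 176, 179, 179, 178, 178, 181, 179, 179, 181, 180, 181, 177, 179, 177, 180, 179, 180, 177, 176, 178, 172]
```

```bash
python3 - <<'E'
from m import *
import pickle
i=pickle.load(open("w10.pkl","rb"));g=cv2.cvtColor(cv2.imread("pics/w10.png"),cv2.COLOR_BGR2GRAY).astype(float)
R=[]
for v in range(52,95):
    row=g[v,272:296];k=np.where(row>45)[0][0];u=272+k-1+(45-row[k-1])/(row[k]-row[k-1]);R.append((onz(i,u,v,.08)[:2]*1000))
R=np.array(R,np.float32);vx,vy,x0,y0=cv2.fitLine(R,cv2.DIST_HUBER,0,.01,.01).ravel()
print("right edge dir deg",np.degrees(np.arctan2(vy,vx)),x0,y0)
d=np.array([vx,vy]);d*=np.sign(d[1]);n=np.array([d[1],-d[0]])  # toward lens(+x)
F=[];N=[]
for u in range(264,280):
    col=g[35:60,u];k=np.where(col<45)[0][0];F.append(onz(i,u,35+k-1+(col[k-1]-45)/(col[k-1]-col[k]),.08)[:2]*1000)
    col=g[85:108,u+6];k=np.where(col>45)[0][0];N.append(onz(i,u+6,85+k-1+(45-col[k-1])/(col[k]-col[k-1]),.05)[:2]*1000)
far=np.mean([(p-[x0,y0])@d for p in F]);near=np.mean([(p-[x0,y0])@d for p in N])
print("far,near",far,near,"len",near-far)
c=np.array([x0,y0])+n*15+d*(far+near)/2;print("centre",c,"axis",np.degrees(np.arctan2(d[1],d[0])))
for u,v in((258.5,54),(260.5,62)):p=onz(i,u,v,.05)[:2]*1000;print("left bottom edge offset",(p-[x0,y0])@n)
s=r.get_state();print(s["tcp_pos"],((c/1000-s["tcp_pos"][:2])*100).round(2))
E
```

```text
right edge dir deg -60.062824 412.16458 -298.1211
far,near -28.985929856955067 32.8871694397655 len 61.87309929672057
centre [ 424.18972053 -288.94499071] axis 119.93717
left bottom edge offset 27.393406561169122
left bottom edge offset 26.218576750811295
[ 0.39822068 -0.16900225  0.29678603] [  2.6  -11.99]
```

jog_arm --deltas '[[[1,0.7,-3,-2,0.077],[1,0.7,-4,-3,0.077],[1,0.7,-4,-4,0],[1,0.5,-1,-4,0],[1,0,0,-2,0],[0.5,0,0,0,0],[0.5,0,0,0,0]]]'

```text
time_s: 23.4
tcp_pos: [0.4252, -0.2892, 0.148]
eef_rot: [-180.0, -0.0, -59.8]
contact_force: [-0.6, 0.2, 0.5]
gripper_width: 0.0732
gripper_force: 0.0
```

```bash
python3 - <<'E'
from h import *
s=r.get_state();print(s["tcp_pos"],s["eef_rot"],((np.array([.424,-.289,.066])-s["tcp_pos"])*100).round(2),s["gripper_width"])
E
```

```text
[ 0.42516334 -0.28919803  0.14796086] [-1.79983313e+02 -4.22108079e-02 -5.97835630e+01] [-0.12  0.02 -8.2 ] 0.07316449222143757
```

jog_arm --deltas '[[[0.5,-0.1,0,-3,0],[0.5,0,0,-3,0],[0.5,0,0,-1.7,0],[0.3,0,0,-0.4,0],[0.1,0,0,0,0],[-0.1,0,0,0,0],[-0.2,0,0,0,0],[-0.27,0,0,0,0]]]' --force 8

```text
time_s: 24.4
tcp_pos: [0.4235, -0.2896, 0.0666]
eef_rot: [-180.0, -0.0, -59.9]
contact_force: [-0.0, -0.3, 0.6]
gripper_width: 0.0328
gripper_force: 0.0
```

jog_arm --deltas '[[[-0.3,0,0,0,0],[-0.35,0,0,0,0],[-0.5,0,0,0,0],[-0.5,0,0,0,0],[-0.5,0,0,0,0]]]'

```text
time_s: 25.02
tcp_pos: [0.4233, -0.2896, 0.0663]
eef_rot: [180.0, -0.0, -59.9]
contact_force: [-1.3, 0.1, 2.6]
gripper_width: 0.03
gripper_force: 8.0
```

jog_arm --deltas '[[[-0.5,0,0,0,0],[-0.5,0,0,1,0],[-0.5,0,0,3,0],[-0.5,0,0,4,0],[-0.5,0,0,4,0],[-0.5,0,0,1.5,0],[-0.5,0.2,1.2,0,0],[-0.5,0.4,2.5,0,0]]]' --force 25

```text
time_s: 26.02
tcp_pos: [0.4284, -0.2517, 0.1997]
eef_rot: [179.9, 0.1, -60.0]
contact_force: [0.4, -0.2, -1.3]
gripper_width: 0.0298
gripper_force: 25.0
```

jog_arm --deltas '[[[-0.5,0.5,3,0,0],[-0.5,0.5,3,0,0],[-0.5,0.5,3,0,0],[-0.5,0.5,3,0,0],[-0.5,0.5,3,0,0],[-0.5,0.5,3,0,0],[-0.5,0.5,3,0,0],[-0.5,0.5,3,0,0]]]'

```text
time_s: 27.02
tcp_pos: [0.4681, -0.0112, 0.1995]
eef_rot: [179.8, 0.1, -59.9]
contact_force: [0.1, 0.3, 0.2]
gripper_width: 0.0301
gripper_force: 25.0
```

jog_arm --deltas '[[[-0.5,0.5,3,0,0],[-0.5,0.4,2,0,0],[-0.5,0,0.8,-1,0],[-0.5,0,0,-1.5,0],[-0.5,0,0,0,0],[-0.5,0,0,0,0]]]'

```text
time_s: 27.78
tcp_pos: [0.4782, 0.0448, 0.1761]
eef_rot: [180.0, -0.0, -59.9]
contact_force: [-0.6, -0.5, -1.5]
gripper_width: 0.0296
gripper_force: 25.0
```

```bash
python3 - <<'E'
from m import *
s=r.get_state();print(s["tcp_pos"],s["eef_rot"],s["contact_force"],((np.array([.478,.046,.127])-s["tcp_pos"])*100).round(2),s["gripper_width"])
c=r.capture("scene");cv2.imwrite("pics/scene12.png",c);si=r.camera_info("scene")
T=s["tcp_pos"];print("foot bottom predicted px",proj(si,T-[0,0,.0663]).round(),"short centre px",proj(si,(.478,.046,.0606)).round())
p=proj(si,T-[0,0,.0663]).astype(int);g=cv2.cvtColor(c,cv2.COLOR_BGR2GRAY)
for v in range(p[1]-16,p[1]+14,2):print(v,g[v,p[0]-24:p[0]+24:2].tolist())
E
```

```text
[0.47818561 0.04475614 0.17608858] [ 1.79966924e+02 -8.46004967e-03 -5.99107168e+01] [-0.63565276 -0.46930569 -1.48298289] [-0.02  0.12 -4.91] 0.02963113623886382
foot bottom predicted px [323. 177.] short centre px [322. 193.]
161 [89, 88, 89, 87, 87, 85, 77, 62, 53, 54, 53, 55, 55, 57, 62, 65, 65, 35, 9, 38, 123, 157, 158, 155]
163 [89, 88, 88, 90, 89, 90, 88, 88, 72, 55, 54, 54, 55, 62, 64, 58, 51, 18, 18, 89, 148, 158, 157, 154]
165 [88, 90, 89, 88, 90, 88, 88, 88, 74, 57, 57, 55, 57, 80, 109, 100, 69, 49, 69, 132, 154, 158, 157, 155]
167 [87, 88, 88, 89, 90, 89, 89, 91, 88, 84, 73, 60, 61, 93, 149, 154, 145, 141, 144, 156, 159, 156, 155, 156]
169 [90, 88, 89, 89, 89, 90, 89, 99, 132, 132, 107, 53, 44, 92, 148, 156, 157, 158, 158, 158, 158, 158, 157, 158]
171 [89, 88, 89, 88, 90, 89, 89, 94, 97, 69, 44, 21, 20, 51, 103, 142, 156, 158, 157, 156, 158, 158, 158, 157]
173 [90, 88, 87, 88, 88, 88, 87, 67, 33, 6, 10, 15, 17, 10, 26, 88, 144, 154, 155, 156, 158, 157, 158, 157]
175 [90, 87, 89, 86, 88, 87, 82, 47, 8, 4, 8, 17, 16, 10, 2, 32, 119, 153, 154, 154, 156, 157, 158, 159]
177 [90, 89, 89, 87, 87, 86, 81, 46, 10, 13, 9, 14, 10, 8, 7, 20, 104, 150, 154, 155, 156, 156, 155, 157]
179 [88, 90, 90, 90, 88, 87, 86, 70, 33, 13, 12, 11, 11, 15, 10, 42, 124, 155, 156, 155, 157, 157, 155, 156]
181 [88, 90, 87, 88, 86, 83, 85, 93, 94, 55, 28, 18, 20, 25, 48, 101, 147, 155, 157, 158, 158, 159, 159, 159]
183 [88, 87, 87, 86, 81, 75, 79, 83, 95, 87, 77, 85, 99, 102, 125, 146, 153, 157, 156, 157, 158, 159, 160, 159]
185 [89, 88, 87, 79, 72, 73, 76, 76, 79, 81, 86, 107, 137, 149, 149, 147, 153, 156, 156, 157, 158, 157, 157, 157]
187 [88, 85, 75, 71, 71, 71, 72, 75, 76, 76, 79, 83, 100, 119, 122, 119, 135, 151, 156, 156, 158, 158, 158, 156]
189 [84, 68, 61, 66, 69, 69, 72, 72, 73, 74, 75, 78, 81, 84, 96, 109, 123, 143, 155, 156, 158, 160, 159, 159]
```

jog_arm --deltas '[[[-0.5,0,0.1,-1.5,0],[-0.5,0,0,-1.5,0],[-0.5,0,0,-0.8,0],[-0.5,0,0,-0.4,0],[-0.5,0,0,0,0],[-0.5,0,0,0,0]]]'

```text
time_s: 28.58
tcp_pos: [0.4785, 0.0466, 0.1346]
eef_rot: [-180.0, -0.0, -59.9]
contact_force: [-0.2, 0.1, -2.4]
gripper_width: 0.0302
gripper_force: 25.0
```

jog_arm --deltas '[[[-0.5,0,0,-0.2,0],[-0.5,0,0,-0.1,0],[-0.5,0,0,0,0]]]' --force 10

```text
time_s: 28.95
tcp_pos: [0.4782, 0.0464, 0.1312]
eef_rot: [180.0, 0.0, -59.9]
contact_force: [-0.3, -0.3, -0.9]
gripper_width: 0.03
gripper_force: 10.0
```

jog_arm --deltas '[[[-0.5,0,0,-0.15,0],[-0.5,0,0,-0.1,0],[-0.5,0,0,0,0]]]'

```text
time_s: 29.32
tcp_pos: [0.4782, 0.0464, 0.1286]
eef_rot: [180.0, 0.0, -59.9]
contact_force: [-0.5, -0.1, -1.6]
gripper_width: 0.0302
gripper_force: 10.0
```

jog_arm --deltas '[[[-0.5,0,0,-0.1,0],[-0.5,0,0,0,0],[-0.5,0,0,0,0]]]'

```text
time_s: 29.7
tcp_pos: [0.4783, 0.0465, 0.1278]
eef_rot: [180.0, -0.0, -59.9]
contact_force: [-0.3, 0.2, -1.6]
gripper_width: 0.03
gripper_force: 10.0
```

jog_arm --deltas '[[[-0.5,0,0,-0.1,0],[-0.5,0,0,0,0],[-0.5,0,0,0,0]]]'

```text
time_s: 30.08
tcp_pos: [0.4783, 0.0465, 0.1267]
eef_rot: [180.0, 0.0, -59.9]
contact_force: [-0.2, -0.4, -1.6]
gripper_width: 0.0299
gripper_force: 10.0
```

jog_arm --deltas '[[[-0.5,0,0,-0.1,0],[-0.5,0,0,0,0],[-0.5,0,0,0,0]]]'

```text
time_s: 30.45
tcp_pos: [0.4784, 0.0464, 0.1264]
eef_rot: [-180.0, -0.0, -59.8]
contact_force: [-3.2, -0.3, 6.3]
gripper_width: 0.0296
gripper_force: 10.0
```

jog_arm --deltas '[[[-0.5,0,0,0.05,0],[-0.3,0,0,0,0],[-0.1,0,0,0,0],[0.2,0,0,0,0],[0.4,0,0,0,0],[0.4,0,0,0,0],[0.4,0,0,1.5,0],[0.4,0,0,3,0]]]'

```text
time_s: 31.45
tcp_pos: [0.4774, 0.0461, 0.1707]
eef_rot: [179.8, 0.0, -59.9]
contact_force: [0.7, 0.7, -0.3]
gripper_width: 0.061
gripper_force: 0.0
```

jog_arm --deltas '[[[0.4,0,0,4,0],[0.4,0,0,4,0],[0.4,0,0,4,0],[0.4,1,-4,2,0],[0.4,1,-5,0,0],[0.4,1,-5,0,0],[0.4,1,-5,0,0],[0.4,0,0,0,0]]]'

```text
time_s: 32.45
tcp_pos: [0.5183, -0.1463, 0.3106]
eef_rot: [179.9, 0.0, -60.1]
contact_force: [-0.2, 0.8, -0.8]
gripper_width: 0.0614
gripper_force: 0.0
```

```bash
python3 - <<'E'
from m import *
s=r.get_state();print(s["tcp_pos"],s["time_s"])
si=r.camera_info("scene");ti=r.camera_info("top");c=r.capture("scene");t=r.capture("top")
cv2.imwrite("pics/scene13.png",c);cv2.imwrite("pics/top13.png",t)
g=cv2.cvtColor(c,cv2.COLOR_BGR2GRAY)
for h in(.0606,.1106,.1406):print("pred",h,proj(si,(.478,.0465,h)).round(1),proj(ti,(.478,.0465,h)).round(1))
for v in range(148,210,3):print(v,g[v,290:356:3].tolist())
x,y,w,h=210,235,55,45;m=cv2.inRange(t[y:y+h,x:x+w],(0,0,0),(35,35,35));k=max(cv2.findContours(m,0,1)[0],key=cv2.contourArea)
print("top head",[(onz(ti,u+x,v+y,.1406)[:2]*1000).round().tolist() for u,v in cv2.boxPoints(cv2.minAreaRect(k))],cv2.minAreaRect(k))
E
```

```text
[ 0.51825917 -0.14633187  0.31055047] 32.45
pred 0.0606 [321.7 193.4] [229.2 256.3]
pred 0.1106 [323.7 177.6] [227.5 256.8]
pred 0.1406 [324.9 167.5] [226.3 257.2]
148 [152, 150, 149, 149, 150, 149, 148, 147, 150, 150, 150, 154, 151, 152, 150, 150, 149, 150, 153, 150, 148, 150]
151 [148, 149, 148, 151, 149, 150, 150, 150, 149, 151, 151, 152, 151, 152, 150, 150, 150, 148, 148, 148, 148, 148]
154 [150, 149, 146, 148, 149, 149, 148, 150, 151, 150, 152, 152, 153, 152, 151, 152, 150, 149, 149, 149, 149, 148]
157 [149, 149, 150, 148, 151, 149, 149, 150, 151, 152, 153, 151, 151, 153, 152, 153, 151, 149, 149, 150, 149, 151]
160 [150, 150, 152, 152, 150, 149, 150, 151, 151, 152, 152, 153, 153, 154, 152, 152, 151, 152, 151, 151, 151, 151]
163 [151, 152, 153, 153, 150, 152, 152, 131, 82, 110, 135, 147, 151, 154, 151, 151, 153, 152, 149, 149, 151, 151]
166 [152, 151, 153, 152, 150, 153, 145, 57, 15, 17, 25, 49, 84, 120, 143, 151, 151, 152, 151, 151, 154, 152]
169 [155, 153, 156, 152, 153, 151, 110, 17, 13, 16, 15, 18, 14, 18, 33, 68, 137, 151, 153, 153, 152, 151]
172 [153, 153, 153, 153, 152, 15
[... 783 characters left out ...]
, 153, 154, 154, 154, 155]
196 [89, 95, 84, 70, 61, 71, 89, 77, 27, 12, 12, 13, 24, 109, 135, 138, 139, 146, 155, 155, 155, 154]
199 [70, 66, 63, 45, 41, 50, 66, 51, 57, 66, 66, 70, 100, 124, 131, 133, 125, 104, 148, 152, 152, 153]
202 [85, 65, 65, 41, 38, 37, 38, 41, 60, 72, 84, 106, 109, 121, 126, 111, 70, 43, 79, 130, 153, 153]
205 [110, 112, 78, 38, 34, 38, 35, 37, 39, 54, 78, 81, 93, 115, 110, 59, 36, 36, 36, 99, 152, 152]
208 [110, 109, 102, 80, 45, 34, 33, 38, 37, 33, 35, 50, 77, 91, 47, 38, 36, 34, 36, 96, 128, 152]
top head [[516.0, 1.0], [517.0, -5.0], [429.0, -15.0], [429.0, -9.0]] ((40.643001556396484, 24.048683166503906), (40.44388961791992, 2.79233980178833), 82.23483276367188)
```

```bash
python3 -c "
from plant import r
print(r.close_job())"
```

```text
the job is handed in; nothing more can be done
None
```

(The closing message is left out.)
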